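# Hook the pushed-back lock bin forward onto its spring stop

### The arm

A 6-joint arm with a two-finger parallel gripper is mounted at the origin on a cart in front of the work surface, level with it; the furniture and walls round the work are solid. World frame = base frame: x ahead of the robot, y to its left, z up, the work surface at z = 0. Lengths are in m, angles in rad, forces in N, time in s.
With the tool pointing down it reaches from about 0.25 to 0.775 m from the base axis. Payload 4 kg.
Tool frame: the origin (TCP) lies midway between the tips of the shut fingers; the grasp point (between the pads) lies grip_point_offset behind it (grip_point_offset is the distance from the TCP to the grasp point, in m); z points along the fingers, y is the line along which they close (so a half turn about z gives the same grasp; the last joint's range is limited). The gripper opens to 94 mm and grips with 3 to 60 N. Pads are 16 mm wide; open, the fingers measure 119 mm over their backs; the gripper's body (75 mm by 177 mm) begins 78 mm behind the grasp point.
Start: joints at [1.025, 0.087, 1.371, -0, 1.684, -0.103], TCP at [0.236, 0.497, 0.18] pointing down, gripper open.
Joint ranges: [-3.1, 3.1], [-0.76, 2.03], [0.27, 2.55], [-1.08, 4.22], [0.17, 2.65], [-2.57, 2.57]. Speed limits (rad/s): [2.79, 2.79, 3.14, 3.14, 3.14, 3.14].

### API

Orientations are given as [roll, pitch, yaw] about the fixed x, y, z axes, in that order (R = Rz(yaw) Ry(pitch) Rx(roll)).
In Python, from bench import * gives the robot as it stands. The module is installed in compiled form; this text tells all that it offers.
- The arm moves only by the tool apply_moves, never from a script. Its argument "commands" is a list of rows, each a list of 7 numbers: the turn, a rotation vector about the world's x, y, z in rad, then the shift along the world's x, y, z in m, then the opening in per cent of the stroke, from 0 (shut) to 100 (fully open). In form: [[ax, ay, az, x, y, z, jaw], ...]. A call has exactly 5 rows; each row is the pose to reach, as a shift and turn from the pose commanded when the call began; what a row does not reach only later rows make up. A row lasts 1/10 s, in which the tool goes at most 50 mm and 8.59 degrees, less where a joint would pass 70% of its speed; a pose out of reach is approached as far as the arm can. A call with a gripper value outside its range is refused whole. The fingers move at their own pace and stop on an object; the grip force is fixed at half the most. Time passes only in rows, so rows that repeat a pose let the fingers close, or fill a call up. It gives the time, the measured TCP pose, the force, the opening and the grip force at its end, in the units of the state.
- get_obs(): the state, without advancing time (a new reading comes with each control period).
- snapshot(name): name is "scene" or "top" or "wrist"; returns a dict with "pixels" (400x640x3 uint8, red, green, blue), "vertical_fov" (degrees; the focal length in pixels is half the picture's height over the tangent of half this angle, whatever the lens; pixels are square), "cx", "cy" (the principal point, pixels), "rvec" (rotation vector, rad) and "tvec" (3), from world to camera coordinates, as OpenCV has them. Camera axes: x right, y down, z forward; pixel columns grow to the right and rows downward; lengths in m; the calibration is good to about 2 mm. A picture is of the moment at which its call begins. There is no depth.
- close_job(): hands the job in; it is judged then, once.
Trained networks look in the newest picture that a camera, given by its name, has taken for a name from the list of things; names that differ only in an ending like _2 or _b are one class to them, and where a whole thing is asked for, a point or a joint stands for the part that bears it (a point fixed in the world has none). Each returns a list of dicts, best first, with "score" (0 to 1); they miss things now and then, are a little off and sometimes report something else, mostly with a low value. They report only what shows in the picture. A call takes as long as a camera call.
- masks_of(camera, query): "mask" (400x640 bool, what is visible of it) and "extent" ([left, top, right, bottom] in pixels, round what is visible of it).
- place_of(camera, query): "pixel" ([column, row] in pixels: a listed point, or the origin of a listed thing).
The state is a dict: "time": time; "joint_positions": joint angles; "qvel": joint speeds; "joint_torque": joint torques, N m; "tool_pos": TCP position; "ee_rot": TCP orientation; "wrist_force": force on the tool from outside, world axes, zero at the start; "wrist_torque": the same for the moment, N m; "width": finger opening in m; "finger_force": force on a finger pad.
Only numpy, scipy, OpenCV 4.12 (cv2) and the standard library are available. Lean on these libraries where they do the work, as an engineer would, in place of code of your own. Each camera call takes 0.05 s, during which the arm holds its last target. There are 200 camera calls.

### The job

The grey bin of lock cylinders has been pushed too far into the low plywood bay. Pick up the pull hook, drop its claw inside the bin behind the front wall and draw the bin forward until it has pushed the sprung stop bar back about five millimetres - feel for it, never run the stop hard onto its end or force the hook, and leave the bin to the hook alone. Then unhook so that the bin stays resting against the bar, and stand the hook upright on the bench in front of the bay, leaving everything else where it is.

Things in the scene. Friction and masses are not known exactly. Their poses are not given: they have to be found in the camera images.
- bay: Low fixed plywood bay, open only at its front (mouth). Origin: middle of the mouth at bench level; x runs level into the bay, y left along the mouth, z up. Outside 132 wide, 270 deep, 130 high; inside 112 wide, 260 deep, floor 8 and roof underside 120 above the bench. The stop bar's face stands 42 to 77 mm inside the mouth; its setting is NOT measured and must be felt (or seen).
- stop: Bin stop on the bay's floor. Origin (fixed base plate): on the floor, middle of the mouth, axes as the bay's. A hand-set carrier holds a rubber-faced bar, 90 wide, top 38 above the bench, facing inward. Pushed towards the mouth the bar gives 1.5 N per mm (no preload) for 12 mm, then hits its hard end: 5 mm is 7.5 N on top of bin friction. Let go, it springs back until bin friction holds it.
- bin: Open grey plastic bin, 120 (x) x 100 (y) x 46 high, walls and floor 4 thick, loose on the bay's floor. Origin: centre of its underside; x points into the bay (front wall at x -60 to -56 mm), z up. The front wall starts 105 to 125 mm inside the mouth; sliding takes some newtons (load and friction vary). Lock cylinders are fixed in it, all behind x = -26 mm: the space behind the front wall is free.
- hook: Pull hook, 0.2 kg, stands upright by itself on grip and claw. Origin: underside of the grip's middle; x along the shaft to the claw, z up. Grip: wooden block, flat sides, 90 long (x), 22 wide (y), 36 high; take it from above. Shaft: steel, 6 diameter, axis 30 above the underside, to x = 200 mm. Claw: plate at the shaft's end, 5 thick (x), 24 wide, down to underside level: 27 mm hang below the shaft.
- claw (a point): Middle of the lower edge of the hook's claw: 200 mm ahead of the hook's origin, at the level of its underside; axes as the hook's.
- padlock: Steel padlock lying on the bench, 79x50x18, bystander; origin at its underside.
- fob: Black car remote, 35x63x15, bystander; origin at its underside.
- loupe: Black loupe, 38 diameter, 32 high, bystander; origin at its underside.
- pot: Small round pot with a lid, 62 diameter, 35 high, bystander; origin at its underside.
- pliers: Red pliers, 50x171x12, lying on the bay's roof, bystander; origin at their underside.

How it is judged:
On the way, in this order (a step that is already met when the one before it is completed fails the run):
1. the claw is down inside the bin, behind its front wall (x of claw in the frame of bin between -0.057 and -0.02 m and y of claw in the frame of bin between -0.045 and 0.045 m and z of claw in the frame of bin below 0.04 m), for 0.1 s.
2. with the claw still in the bin, the bin is drawn against the sprung bar and pushes it back at least 2.5 mm (4 N) (all of step 1 and contact force between bin and stop above 4 N), for 0.3 s.
At the end, for the whole second after the job is handed in: The bin rests, level and still, against the sprung bar (pressing on it with more than 0.3 N); the hook stands upright (within 0.1 rad) and still on the bench, let go, all of it from grip to claw at least 10 mm in front of the bay's mouth line (contact force between bin and stop above 0.3 N and linear speed of bin below 0.005 m/s and angle between bin's own z axis and vertical below 0.03 rad and height (world z) of hook between -0.005 and 0.005 m and angle between hook's own z axis and vertical below 0.1 rad and linear speed of hook below 0.01 m/s and x of each of claw, hook in the frame of bay below -0.01 m); the robot touches nothing.
It fails at once if the stop is rammed: the bin presses on it with more than 16 N (10.7 mm of its 12 mm) (contact force between bin and stop above 16 N).
It fails at once if the hook is forced: more than 25 N between hook and bin (contact force between hook and bin above 25 N).
It fails at once if the robot itself, not the hook, handles the bin (more than 1 N) (contact force between any of the arm, the fingers and bin above 1 N).
It fails at once if the hook or the robot pushes the stop directly (contact force between any of hook, the fingers and stop above 3 N).
It fails at once if a bystander is moved more than 30 mm (distance of any of padlock, fob, loupe, pot, pliers from where it was at the start of the episode above 0.03 m).
It also fails if it takes over 72 s, if anything falls off the work surface, if the arm or the gripper's body presses on something with over 40 N, if the wrist force passes 120 N, or if a joint passes its speed limit or range.

## Working session

There is one attempt and no reset: what is moved stays moved. The work goes in short steps, Python scripts to look and compute and a tool call to move; the robot and the scene stay as the last step left them, time stands still between calls to the robot, and variables do not carry over. Pictures are saved under pics/ and viewed, at most 10 in all, crops included, and the job is handed in when it is done.

Besides the shell and the picture viewer there is one more tool, called after "Emit:" as name(argument=value, ...) on one line, values as JSON. apply_moves: Moves the arm, as the interface text tells. Its arguments: {"type":"object","properties":{"commands":{"type":"array"}},"required":["commands"]}

```bash
mkdir -p pics; cat > h.py <<'E'
from bench import *
import numpy as np, cv2
def K(s):
    f=200/np.tan(np.radians(s["vertical_fov"])/2)
    return np.array([[f,0,s["cx"]],[0,f,s["cy"]],[0,0,1.]])
def snap(cam,name=None):
    s=snapshot(cam)
    if name: cv2.imwrite(f"pics/{name}.png",s["pixels"][:,:,::-1])
    return s
def ray(s,px):
    R=cv2.Rodrigues(np.array(s["rvec"],float))[0]; c=-R.T@np.array(s["tvec"],float)
    d=R.T@np.linalg.inv(K(s))@np.array([px[0],px[1],1.]); return c,d
def at_z(s,px,z):
    c,d=ray(s,px); return c+d*(z-c[2])/d[2]
def proj(s,p):
    return cv2.projectPoints(np.array(p,float).reshape(-1,3),np.array(s["rvec"],float),np.array(s["tvec"],float),K(s),None)[0].reshape(-1,2)
E
python3 - <<'E'
from h import *
np.set_printoptions(precision=4,suppress=True)
o=get_obs(); print(o)
for cam in ("scene","top"):
    s=snap(cam,cam+"0"); print(cam,s["vertical_fov"],s["cx"],s["cy"],ray(s,(320,200)))
    for q,z in (("bay",0),("bin",.008),("hook",0),("claw",0),("stop",.008),("padlock",0),("fob",0),("loupe",0),("pot",0),("pliers",.13)):
        for r in place_of(cam,q)[:2]: print(q,np.round(r["score"],2),np.round(r["pixel"],1),at_z(s,r["pixel"],z))
a=cv2.imread("pics/scene0.png");b=cv2.imread("pics/top0.png")
E
```

```text
{'time': 0.0, 'joint_positions': array([ 1.0249,  0.088 ,  1.3723, -0.    ,  1.6836, -0.1031]), 'qvel': array([ 0.0005, -0.0002,  0.0005,  0.0006,  0.0003,  0.0002]), 'joint_torque': array([ -0.0027, -34.0197, -30.2418,   0.0713,   0.0333,  -0.0001]), 'tool_pos': array([0.2353, 0.4964, 0.1785]), 'ee_rot': array([-3.1394, -0.0002,  2.6988]), 'wrist_force': array([-0.3508, -0.4607,  0.0724]), 'wrist_torque': array([0.0316, 0.0293, 0.0401]), 'finger_force': 0.0, 'width': 0.09396360901794422}
scene 47.79919926530379 313.6336905802677 198.80942492439718 (array([-0.2273, -0.196 ,  0.6114]), array([ 0.8395,  0.101 , -0.534 ]))
bay 0.83 [367.3 238.5] [ 0.5888 -0.2053  0.    ]
bin 0.88 [372.8 194.3] [ 0.7673 -0.2121  0.008 ]
hook 0.94 [326.5 280.3] [ 0.4405 -0.1304  0.    ]
stop 0.55 [367.5 236.2] [ 0.5867 -0.2053  0.008 ]
padlock 0.66 [449.  252.1] [ 0.565  -0.3808  0.    ]
fob 0.81 [450.3 279.9] [ 0.4758 -0.3733  0.    ]
loupe 0.91 [434.8 310.5] [ 0.3879 -0.3357  0.    ]
pot 0.81 [193.9 242.5] [0.5207 0.1729 0.    ]
pliers 0.58 [376.1 156.1] [ 0.7408 -0.2119  0.13  ]
top 46.938453252980665 306.8065671616647 199.30704535580884 (array([ 0.3329, -0.105 ,  1.3422]), array([ 0.2063, -0.0124, -0.9788]))
bay 0.58 [348.1 211.2] [ 0.5901 -0.2079  0.    ]
hook 0.96 [317.2 257.2] [ 0.4462 -0.1291  0.    ]
hook 0.7 [401.  256.7] [ 0.471  -0.3712  0.    ]
claw 0.89 [246.5 264.2] [0.4065 0.0725 0.    ]
stop 0.6 [344.4 212.7] [ 0.583  -0.1968  0.008 ]
padlock 0.91 [407.9 224.7] [ 0.5668 -0.3864  0.    ]
padlock 0.19 [386.5 287.1] [ 0.3803 -0.3345  0.    ]
fob 0.71 [399.5 257.6] [ 0.468 -0.367  0.   ]
loupe 0.56 [384.4 283.8] [ 0.3891 -0.328   0.    ]
pot 0.89 [216.5 223.8] [0.5152 0.1747 0.    ]
pliers 0.9 [356.7 151. ] [ 0.7353 -0.2085  0.13  ]
pliers 0.27 [348.8 211.2] [ 0.5654 -0.1998  0.13  ]
```

View pics/scene0.png

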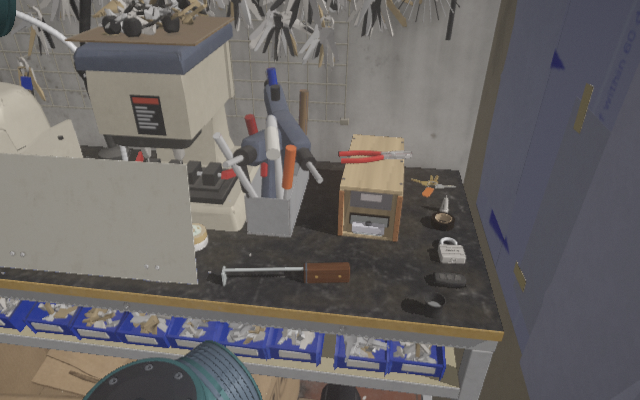

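View pics/top0.png

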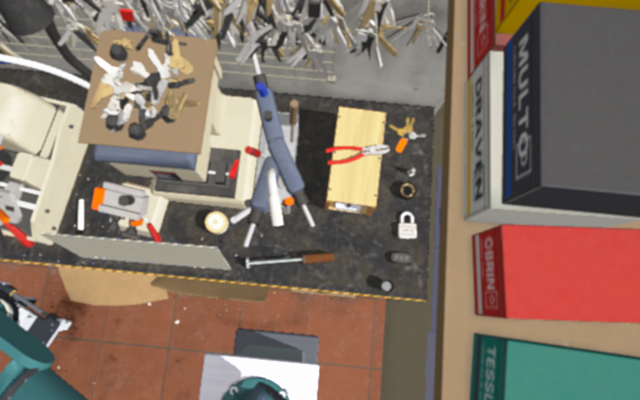

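The scene picture shows the hook lying across the bench: grip at (328,272), claw at (224,274). The bay mouth is around (370,215) with the bin inside it. The top view agrees, with the grip at (317,257) and claw at (246,264). Next I'll fit the bay pose and take a closer look at the bin.

```bash
cat >> h.py <<'E'
def fitbox(views,dims,x0,off):
    # dims (lx,ly,lz), box placed from off (x start, z start) in own frame; pose x,y,yaw; convex hull IoU on several views
    from scipy.optimize import minimize
    lx,ly,lz=dims
    P=np.array([[off[0]+a*lx,(b-.5)*ly,off[1]+c*lz] for a in(0,1) for b in(0,1) for c in(0,1)])
    H=[]
    for s,m in views:
        pts=np.argwhere(cv2.morphologyEx(m.astype(np.uint8),cv2.MORPH_OPEN,np.ones((3,3))))[:,::-1].astype(np.float32)
        H.append((s,cv2.convexHull(pts)))
    def cost(q):
        c,sn=np.cos(q[2]),np.sin(q[2]); W=P@np.array([[c,sn,0],[-sn,c,0],[0,0,1]])+[q[0],q[1],0]
        t=0
        for s,h in H:
            g=cv2.convexHull(proj(s,W).astype(np.float32)); a,_=cv2.intersectConvexConvex(h,g)
            t+=1-a/(cv2.contourArea(h)+cv2.contourArea(g)-a)
        return t
    r=minimize(cost,x0,method="Nelder-Mead",options=dict(initial_simplex=np.array([x0]+[np.array(x0)+d for d in np.diag([.02,.02,.1])]),xatol=1e-4,fatol=1e-5))
    return r.x,r.fun
E
python3 - <<'E'
from h import *
np.set_printoptions(precision=4,suppress=True)
V=[];M={}
for cam in("scene","top"):
    s=snap(cam); m=masks_of(cam,"bay"); print(cam,[(x["score"],x["extent"]) for x in m][:2])
    V.append((s,m[0]["mask"]))
    h=masks_of(cam,"hook")[0]; print("hook",h["score"],h["extent"])
    b=masks_of(cam,"bin")[:1]; print("bin",[(x["score"],x["extent"]) for x in b])
    b=masks_of(cam,"stop")[:1]; print("stop",[(x["score"],x["extent"]) for x in b])
for v in (V,V[:1],V[1:]): print(fitbox(v,(.27,.132,.13),[.59,-.206,-.05],(0,0)))
im=V[0][0]["pixels"][150:250,320:430,::-1]
cv2.imwrite("pics/crop1.png",cv2.resize(im,None,fx=6,fy=6,interpolation=cv2.INTER_CUBIC))
E
```

```text
scene [(0.8, [339.4, 136.0, 404.7, 238.1])]
hook 0.61 [220.8, 261.2, 350.4, 284.6]
bin [(0.89, [351.1, 188.8, 393.0, 209.1])]
stop [(0.65, [349.9, 214.9, 390.3, 238.0])]
top [(0.71, [324.5, 108.8, 383.6, 215.1])]
hook 0.66 [302.7, 254.0, 332.5, 265.5]
bin []
stop [(0.66, [338.9, 203.7, 360.1, 211.3])]
(array([ 0.589 , -0.2041, -0.035 ]), np.float64(0.04862978575115873))
(array([ 0.592 , -0.204 , -0.0364]), np.float64(0.02123783881450836))
(array([ 0.5882, -0.2051, -0.0297]), np.float64(0.01945342097749425))
```

View pics/crop1.png

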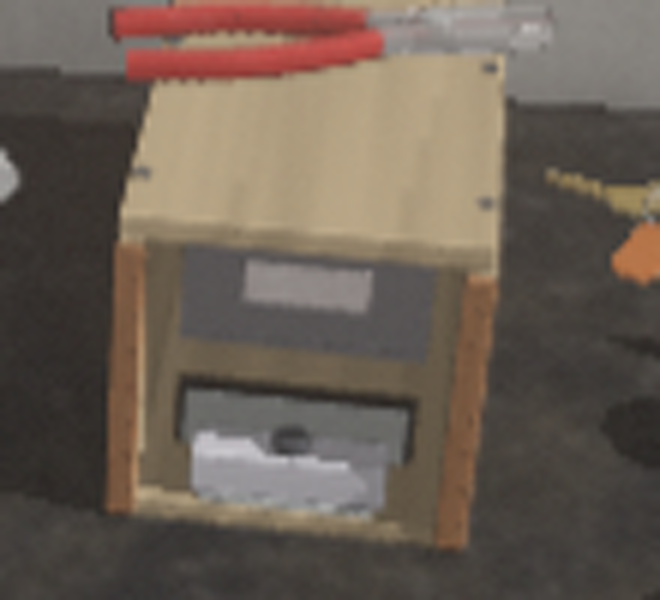

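```bash
python3 - <<'E'
from h import *
np.set_printoptions(precision=4,suppress=True)
s=snap("scene")
for n,p,z in (("binL",(350,206.7),.008),("binR",(391.7,210.3),.008),("barL",(350.8,212.8),.038),("barR",(389.2,217.3),.038),("mouthL",(340.5,234.5),0),("mouthR",(394.5,241),0),("panel",(195,283),0)):
    w=at_z(s,p,z); c,sn=np.cos(-.034),np.sin(-.034); d=w-[.590,-.2045,0]
    print(n,w,"bay:",d[0]*c+d[1]*sn,-d[0]*sn+d[1]*c)
for z in (.1,.15,.2,.25): print(z,proj(s,[list(at_z(s,(195,283),0)[:2])+[z]]))
E
```

```text
binL [ 0.7011 -0.1584  0.008 ] bay: 0.10948278266389747 0.04982634223767242
binR [ 0.6993 -0.2594  0.008 ] bay: 0.11114378932675516 -0.05112299491542209
barL [ 0.6298 -0.1639  0.038 ] bay: 0.038387197524371454 0.04195921412735271
barR [ 0.6238 -0.2504  0.038 ] bay: 0.03532232372249267 -0.04476756746924044
mouthL [ 0.5953 -0.1447  0.    ] bay: 0.0032765739554768696 0.05999000972613396
mouthR [ 0.5881 -0.2654  0.    ] bay: 0.0001314929178346067 -0.06092993648368801
panel [0.3968 0.1242 0.    ] bay: -0.20427787747025078 0.3219627015191093
0.1 [[187.5308 242.4643]]
0.15 [[183.4265 220.1901]]
0.2 [[179.0422 196.396 ]]
0.25 [[174.348  170.9207]]
```

Emit:
apply_moves(commands=[[0,0,-0.12,0.01,-0.05,0.01,100],[0,0,-0.24,0.02,-0.1,0.02,100],[0,0,-0.36,0.03,-0.15,0.03,100],[0,0,-0.48,0.035,-0.2,0.04,100],[0,0,-0.6,0.035,-0.25,0.05,100]])

```text
time: 2.15
tool_pos: [0.2706, 0.253, 0.2284]
ee_rot: [3.141, 0.001, 2.094]
wrist_force: [0.7, -1.1, -0.0]
width: 0.0942
finger_force: 0.0
```

Emit:
apply_moves(commands=[[0,0,-0.1,0.01,-0.05,0,100],[0,0,-0.2,0.02,-0.1,0,100],[0,0,-0.3,0.03,-0.15,0,100],[0,0,-0.35,0.04,-0.2,0,100],[0,0,-0.35,0.05,-0.25,0,100]])

```text
time: 2.65
tool_pos: [0.3195, 0.0078, 0.2286]
ee_rot: [3.139, 0.001, 1.748]
wrist_force: [0.2, -0.0, 0.8]
width: 0.0941
finger_force: 0.0
```

Emit:
apply_moves(commands=[[0,0,0,0.02,-0.04,0,100],[0,0,0,0.04,-0.08,-0.02,100],[0,0,0,0.06,-0.12,-0.04,100],[0,0,0,0.07,-0.13,-0.06,100],[0,0,0,0.07,-0.13,-0.06,100]])

```text
time: 3.15
tool_pos: [0.3882, -0.121, 0.1648]
ee_rot: [-3.136, -0.004, 1.746]
wrist_force: [-0.2, 0.8, -0.3]
width: 0.0945
finger_force: 0.0
```

```bash
python3 - <<'E'
from h import *
np.set_printoptions(precision=4,suppress=True)
o=get_obs(); print(o["time"],o["tool_pos"],o["ee_rot"],o["joint_positions"],[k for k in o])
try: print(grip_point_offset)
except Exception as e: print(e)
s=snap("wrist","wrist1")
for q in("hook","claw"):
    for r in place_of("wrist",q)[:2]: print(q,r["score"],r["pixel"],at_z(s,r["pixel"],0))
for r in masks_of("wrist","hook")[:1]:
    print(r["score"],r["extent"]); np.save("m.npy",r["mask"])
E
```

```text
3.15 [ 0.3882 -0.121   0.1648] [-3.1358 -0.0042  1.7457] [-0.4418 -0.2295  1.6971  0.      1.6812 -0.6167] ['time', 'joint_positions', 'qvel', 'joint_torque', 'tool_pos', 'ee_rot', 'wrist_force', 'wrist_torque', 'finger_force', 'width']
0.0188
hook 0.85 [362.3, 189.6] [ 0.4424 -0.1287  0.    ]
0.66 [351.8, 0.0, 380.2, 240.3]
```

View pics/wrist1.png

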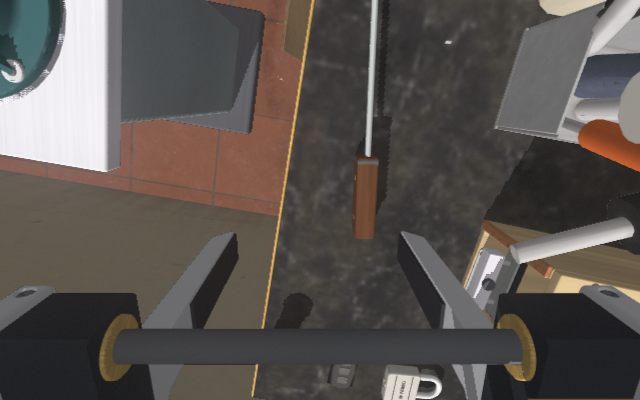

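The wrist picture shows the grip from (366,158) to (365,238), the shaft running up to (375,0), and nothing around the grip.

```bash
python3 - <<'E'
from h import *
np.set_printoptions(precision=4,suppress=True)
s=snap("wrist"); m=np.load("m.npy")
def mid(r): c=np.where(m[int(r)])[0]; return (c.min()+c.max())/2,r,c.max()-c.min()
for r in (5,60,120,145): q=mid(r); print(q,at_z(s,q[:2],.031))
for r in (165,185,205,225): q=mid(r); print(q,at_z(s,q[:2],.034))
print(at_z(s,(367,158),.036),at_z(s,(364.5,238),.036))
E
```

```text
(np.float64(374.5), 5, np.int64(5)) [0.4137 0.0528 0.031 ]
(np.float64(372.0), 60, np.int64(8)) [0.422  0.0063 0.031 ]
(np.float64(369.5), 120, np.int64(5)) [ 0.4321 -0.0492  0.031 ]
(np.float64(368.5), 145, np.int64(5)) [ 0.4367 -0.0739  0.031 ]
(np.float64(366.0), 165, np.int64(24)) [ 0.4382 -0.0943  0.034 ]
(np.float64(365.5), 185, np.int64(23)) [ 0.4424 -0.1154  0.034 ]
(np.float64(364.0), 205, np.int64(24)) [ 0.4457 -0.1374  0.034 ]
(np.float64(363.5), 225, np.int64(23)) [ 0.4501 -0.16    0.034 ]
[ 0.4373 -0.0867  0.036 ] [ 0.4541 -0.1741  0.036 ]
```

Emit:
apply_moves(commands=[[0,0,0,0.03,-0.005,-0.02,100],[0,0,0,0.056,-0.01,-0.05,100],[0,0,0,0.056,-0.01,-0.09,100],[0,0,0,0.056,-0.01,-0.13,100],[0,0,0,0.056,-0.01,-0.15,100]])

```text
time: 3.9
tool_pos: [0.4441, -0.1286, 0.0158]
ee_rot: [-3.139, -0.002, 1.751]
wrist_force: [-1.1, 0.6, -0.6]
width: 0.0939
finger_force: 0.0
```

Emit:
apply_moves(commands=[[0,0,0,0,0,-0.004,100],[0,0,0,0,0,-0.004,50],[0,0,0,0,0,-0.004,0],[0,0,0,0,0,-0.004,0],[0,0,0,0,0,-0.004,0]])

```text
time: 4.4
tool_pos: [0.4467, -0.1307, 0.0158]
ee_rot: [3.139, 0.002, 1.749]
wrist_force: [0.3, -0.3, -1.1]
width: 0.0656
finger_force: 0.0
```

Emit:
apply_moves(commands=[[0,0,0,0,0,-0.008,70],[0,0,0,0,0,-0.009,70],[0,0,0,0,0,-0.009,0],[0,0,0,0,0,-0.009,0],[0,0,0,0,0,-0.009,0]])

```text
time: 4.9
tool_pos: [0.4456, -0.1303, 0.0051]
ee_rot: [3.142, -0.0, 1.749]
wrist_force: [0.0, -0.4, 0.1]
width: 0.0452
finger_force: 0.0
```

Emit:
apply_moves(commands=[[0,0,0,0,0,0,0],[0,0,0,0,0,0,0],[0,0,0,0,0,0,0],[0,0,0,0,0,0,0],[0,0,0,0,0,0,0]])

```text
time: 5.4
tool_pos: [0.4453, -0.1304, 0.0052]
ee_rot: [-3.141, 0.0, 1.749]
wrist_force: [-2.0, -1.2, 1.9]
width: 0.0216
finger_force: 29.9
```

Emit:
apply_moves(commands=[[0,0,0,0,0,0.02,0],[0,0,0,-0.02,-0.01,0.05,0],[0,0,0,-0.05,-0.03,0.08,0],[0,0,0,-0.09,-0.05,0.09,0],[0,0,0,-0.13,-0.07,0.09,0]])

```text
time: 5.9
tool_pos: [0.3159, -0.2016, 0.0971]
ee_rot: [3.138, 0.004, 1.751]
wrist_force: [-0.1, -2.0, -2.3]
width: 0.0216
finger_force: 29.7
```

```bash
python3 - <<'E'
from h import *
np.set_printoptions(precision=4,suppress=True)
s=snap("scene");t=snap("top","top2")
def tri(a,b):
    c1,d1=ray(s,a);c2,d2=ray(t,b); q=np.linalg.lstsq(np.c_[d1,-d2],c2-c1,rcond=None)[0]
    p,r=c1+d1*q[0],c2+d2*q[1]; print((p+r)/2,np.linalg.norm(p-r))
tri((321,180),(312,224)); tri((321,180),(313,223)); tri((290,186),(290,203)); tri((228,165),(247,244))
cv2.imwrite("pics/crop2.png",np.hstack([cv2.resize(t["pixels"][90:290,220:340,::-1],None,fx=2.7,fy=2.7),cv2.resize(s["pixels"][60:260,210:370,::-1],None,fx=2.7,fy=2.7)]))
E
```

```text
[ 0.513  -0.1067  0.1854] 0.0034179338277003325
[ 0.5159 -0.1077  0.1838] 0.0007858338374542039
[ 0.5715 -0.0388  0.1324] 0.004611280434922356
[0.4406 0.0453 0.2441] 0.0009927549904004485
```

View pics/crop2.png

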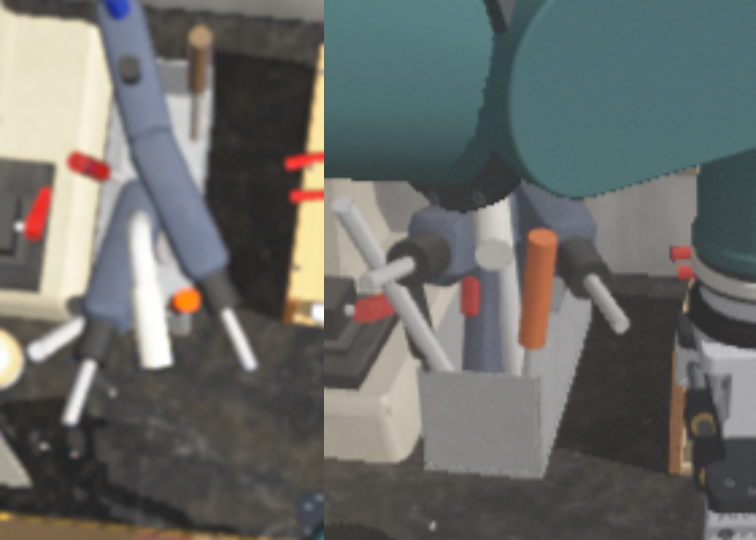

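The tip of the blue tool stands at about (0.515, -0.107, 0.185), close to the gripper's path. I'll keep the grip about 2 cm right of the bay axis and yaw the hook slightly left.

Emit:
apply_moves(commands=[[0,0,-0.14,0,0,0,0],[0,0,-0.28,0,0,0,0],[0,0,-0.42,0,0,0,0],[0,0,-0.56,0,0,0,0],[0,0,-0.7,0,0,0,0]])

```text
time: 6.5
tool_pos: [0.316, -0.1997, 0.0944]
ee_rot: [-3.141, -0.001, 1.044]
wrist_force: [-0.8, -0.6, -3.2]
width: 0.0214
finger_force: 29.7
```

Emit:
apply_moves(commands=[[0,0,-0.14,0,0,0,0],[0,0,-0.28,0,0,0,0],[0,0,-0.42,0,0,0,0],[0,0,-0.56,0,0,0,0],[0,0,-0.7,0,0,0,0]])

```text
time: 7.0
tool_pos: [0.316, -0.1995, 0.0943]
ee_rot: [-3.14, -0.0, 0.344]
wrist_force: [-0.2, -0.1, -2.3]
width: 0.0217
finger_force: 29.7
```

Emit:
apply_moves(commands=[[0,0,-0.12,0.01,-0.01,-0.01,0],[0,0,-0.24,0.02,-0.02,-0.02,0],[0,0,-0.32,0.03,-0.025,-0.022,0],[0,0,-0.324,0.03,-0.025,-0.022,0],[0,0,-0.324,0.03,-0.025,-0.022,0]])

```text
time: 7.5
tool_pos: [0.3456, -0.2245, 0.0725]
ee_rot: [-3.14, 0.001, 0.027]
wrist_force: [0.1, 0.3, -2.2]
width: 0.0216
finger_force: 29.7
```

```bash
python3 - <<'E'
from h import *
np.set_printoptions(precision=4,suppress=True)
o=get_obs(); print(o["time"],o["tool_pos"],o["ee_rot"],o["joint_positions"])
z=o["tool_pos"][2]-.0052
for cam in("top","wrist","scene"):
    s=snap(cam,cam+"3")
    for q,h in(("hook",z),("claw",z)):
        for r in place_of(cam,q)[:1]: print(cam,q,r["score"],r["pixel"],at_z(s,r["pixel"],h))
E
```

```text
7.5 [ 0.3456 -0.2245  0.0725] [-3.1402  0.0011  0.0272] [-0.7143 -0.1787  1.8402  0.0003  1.4819  0.8293]
top hook 0.45 [350.1, 224.7] [ 0.5395 -0.2113  0.0673]
top claw 0.54 [350.5, 222.3] [ 0.5463 -0.2119  0.0673]
wrist hook 0.71 [311.0, 223.7] [ 0.3479 -0.2213  0.0673]
scene hook 0.82 [372.7, 291.9] [ 0.3492 -0.219   0.0673]
scene claw 0.71 [376.6, 224.7] [ 0.5492 -0.2216  0.0673]
```

View pics/wrist3.png

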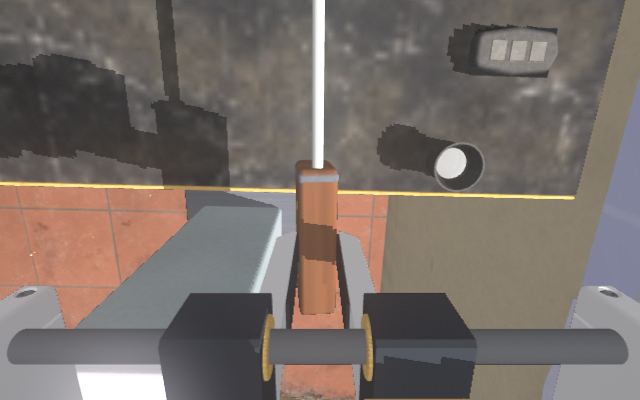

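The wrist view shows the grip held square at (318,235), with the shaft running straight ahead. The measured claw position agrees with the expected one. Now I'll enter the bay above the bin wall.

Emit:
apply_moves(commands=[[0,0,0,0.03,0,0,0],[0,0,0,0.065,0,0,0],[0,0,0,0.1,0,0,0],[0,0,0,0.13,0,0,0],[0,0,0,0.15,0,0,0]])

```text
time: 8.45
tool_pos: [0.4975, -0.2251, 0.0729]
ee_rot: [3.142, -0.0, 0.026]
wrist_force: [-1.0, -0.1, -2.4]
width: 0.0218
finger_force: 29.7
```

Emit:
apply_moves(commands=[[0,0,0,0.01,0,0,0],[0,0,0,0.018,0,0,0],[0,0,0,0.022,0,0,0],[0,0,0,0.022,0,0,0],[0,0,0,0.022,0,0,0]])

```text
time: 8.95
tool_pos: [0.5169, -0.2254, 0.0732]
ee_rot: [3.142, 0.0, 0.024]
wrist_force: [-0.5, -0.1, -2.5]
width: 0.0216
finger_force: 29.7
```

```bash
python3 - <<'E'
from h import *
np.set_printoptions(precision=4,suppress=True)
o=get_obs(); print(o["time"],o["tool_pos"],o["ee_rot"],o["wrist_force"])
z=o["tool_pos"][2]-.0052
s=snap("scene","scene4")
for q,h in(("claw",z),("bin",.008),("stop",.008)):
    for r in place_of("scene",q)[:1]: print(q,r["score"],r["pixel"],at_z(s,r["pixel"],h))
w=snap("wrist","wrist4")
a=cv2.resize(s["pixels"][150:250,320:430,::-1],None,fx=5,fy=5,interpolation=cv2.INTER_CUBIC)
b=cv2.resize(w["pixels"][0:200,200:420,::-1],None,fx=1.1,fy=1.1)
c=np.zeros((500,800,3),np.uint8);c[:,:550]=a;c[:b.shape[0],550:550+b.shape[1]]=b
cv2.imwrite("pics/crop4.png",c)
E
```

```text
8.95 [ 0.5169 -0.2254  0.0732] [3.1415 0.0004 0.0244] [-0.5449 -0.0694 -2.509 ]
bin 0.83 [373.6, 195.0] [ 0.7641 -0.2142  0.008 ]
stop 0.94 [367.0, 236.3] [ 0.5861 -0.2042  0.008 ]
```

View pics/crop4.png

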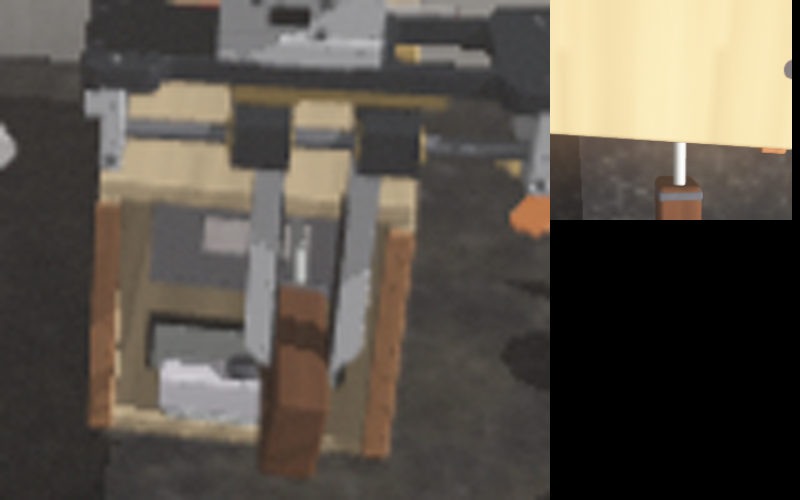

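The scene crop shows the hook over the bin wall, the bin not moved (front wall bottom at about (370,208) in the full picture), and nothing touching. Lowering the claw.

Emit:
apply_moves(commands=[[0,0,0,0.002,0,-0.004,0],[0,0,0,0.003,0,-0.01,0],[0,0,0,0.003,0,-0.016,0],[0,0,0,0.003,0,-0.018,0],[0,0,0,0.003,0,-0.02,0]])

```text
time: 9.7
tool_pos: [0.5203, -0.2251, 0.0524]
ee_rot: [-3.141, 0.001, 0.025]
wrist_force: [0.1, -0.3, -1.6]
width: 0.0216
finger_force: 29.7
```

Emit:
apply_moves(commands=[[0,0,0,0,0,-0.004,0],[0,0,0,0,0,-0.008,0],[0,0,0,0,0,-0.012,0],[0,0,0,0,0,-0.013,0],[0,0,0,0,0,-0.013,0]])

```text
time: 10.2
tool_pos: [0.5204, -0.2252, 0.0398]
ee_rot: [-3.141, 0.001, 0.025]
wrist_force: [-0.5, -0.4, -2.2]
width: 0.0215
finger_force: 29.7
```

Emit:
apply_moves(commands=[[0,0,0,-0.003,0,0,0],[0,0,0,-0.006,0,0,0],[0,0,0,-0.009,0,0,0],[0,0,0,-0.012,0,0,0],[0,0,0,-0.015,0.001,0,0]])

```text
time: 10.7
tool_pos: [0.5053, -0.2244, 0.0402]
ee_rot: [3.141, -0.0, 0.025]
wrist_force: [-0.1, -0.0, -2.3]
width: 0.0216
finger_force: 29.7
```

Emit:
apply_moves(commands=[[0,0,0,-0.003,0,0,0],[0,0,0,-0.006,0,0,0],[0,0,0,-0.009,0,0,0],[0,0,0,-0.012,0,0,0],[0,0,0,-0.015,0.001,0,0]])

```text
time: 11.2
tool_pos: [0.4907, -0.2235, 0.0403]
ee_rot: [3.141, -0.001, 0.025]
wrist_force: [2.9, -0.3, -2.8]
width: 0.0213
finger_force: 29.7
```

```bash
python3 - <<'E'
from h import *
np.set_printoptions(precision=4,suppress=True)
o=get_obs(); print(o["time"],o["tool_pos"],o["ee_rot"],o["wrist_force"],o["wrist_torque"])
s=snap("scene")
for q in("bin","stop"):
    for r in place_of("scene",q)[:1]: print(q,r["score"],r["pixel"],at_z(s,r["pixel"],.008))
E
```

```text
11.2 [ 0.4907 -0.2235  0.0403] [ 3.1411 -0.0008  0.0245] [ 2.9313 -0.2741 -2.77  ] [-0.0157 -0.404  -0.132 ]
bin 0.72 [373.8, 198.3] [ 0.7483 -0.2151  0.008 ]
stop 0.62 [369.9, 233.7] [ 0.5967 -0.2103  0.008 ]
```

Emit:
apply_moves(commands=[[0,0,0,-0.003,0,0,0],[0,0,0,-0.006,0,0,0],[0,0,0,-0.009,0,0,0],[0,0,0,-0.012,0,0,0],[0,0,0,-0.014,0.001,0,0]])

```text
time: 11.85
tool_pos: [0.4763, -0.2223, 0.0401]
ee_rot: [3.141, -0.0, 0.025]
wrist_force: [4.2, -0.3, -2.4]
width: 0.0213
finger_force: 29.7
```

Emit:
apply_moves(commands=[[0,0,0,-0.002,0,0,0],[0,0,0,-0.004,0,0,0],[0,0,0,-0.006,0,0,0],[0,0,0,-0.007,0,0,0],[0,0,0,-0.008,0,0,0]])

```text
time: 12.35
tool_pos: [0.4685, -0.2222, 0.0401]
ee_rot: [3.142, -0.0, 0.025]
wrist_force: [3.1, -0.3, -2.6]
width: 0.0214
finger_force: 29.7
```

```bash
python3 - <<'E'
from h import *
np.set_printoptions(precision=4,suppress=True)
o=get_obs(); print(o["time"],o["tool_pos"],o["ee_rot"],o["wrist_force"],o["wrist_torque"])
s=snap("scene")
for q in("bin","stop"):
    for r in place_of("scene",q)[:1]: print(q,r["score"],r["pixel"],at_z(s,r["pixel"],.008))
cv2.imwrite("pics/crop5.png",cv2.resize(s["pixels"][150:250,320:430,::-1],None,fx=6,fy=6,interpolation=cv2.INTER_CUBIC))
E
```

```text
12.35 [ 0.4685 -0.2222  0.0401] [ 3.1416 -0.      0.0248] [ 3.1258 -0.2581 -2.622 ] [-0.0727 -0.4181 -0.0664]
bin 0.73 [370.7, 204.4] [ 0.7187 -0.2083  0.008 ]
stop 0.96 [367.7, 235.8] [ 0.5882 -0.2057  0.008 ]
```

View pics/crop5.png

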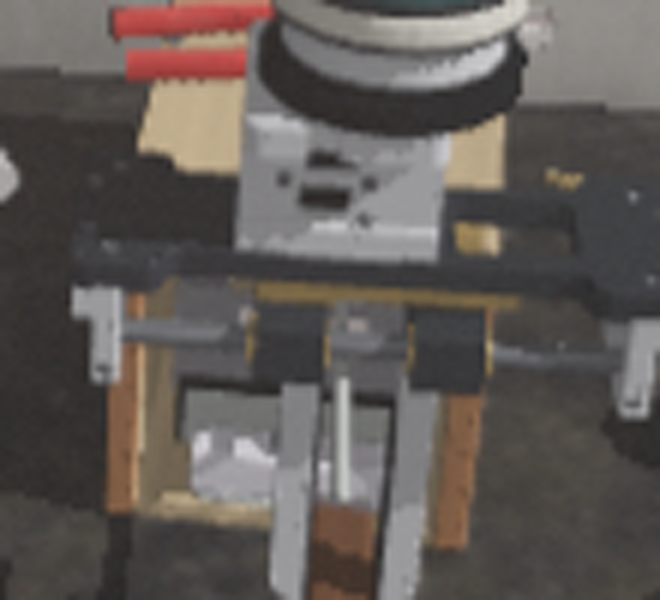

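The crop shows the bin's front coming forward to just behind the bar, with its lower edge at about (350,212) in full-picture pixels. The force of 3 N is friction only. I'll go on in 6 mm steps.

Emit:
apply_moves(commands=[[0,0,0,-0.002,0,0,0],[0,0,0,-0.004,0,0,0],[0,0,0,-0.006,0,0,0],[0,0,0,-0.006,0,0,0],[0,0,0,-0.006,0,0,0]])

```text
time: 13.0
tool_pos: [0.4621, -0.2223, 0.04]
ee_rot: [3.142, 0.001, 0.025]
wrist_force: [2.0, -0.5, -1.7]
width: 0.0213
finger_force: 29.7
```

Emit:
apply_moves(commands=[[0,0,0,-0.001,0,0,0],[0,0,0,-0.002,0,0,0],[0,0,0,-0.0035,0,0,0],[0,0,0,-0.005,0,0,0],[0,0,0,-0.006,0,0,0]])

```text
time: 13.5
tool_pos: [0.4565, -0.2223, 0.0401]
ee_rot: [3.142, -0.0, 0.025]
wrist_force: [4.1, -0.9, -1.5]
width: 0.0212
finger_force: 29.7
```

Emit:
apply_moves(commands=[[0,0,0,-0.001,0,0,0],[0,0,0,-0.002,0,0,0],[0,0,0,-0.003,0,0,0],[0,0,0,-0.004,0,0,0],[0,0,0,-0.005,0,0,0]])

```text
time: 14.0
tool_pos: [0.4515, -0.2223, 0.0401]
ee_rot: [3.142, -0.0, 0.025]
wrist_force: [3.2, -0.2, -1.9]
width: 0.022
finger_force: 29.7
```

Emit:
apply_moves(commands=[[0,0,0,-0.001,0,0,0],[0,0,0,-0.002,0,0,0],[0,0,0,-0.003,0,0,0],[0,0,0,-0.004,0,0,0],[0,0,0,-0.005,0,0,0]])

```text
time: 14.5
tool_pos: [0.4465, -0.2223, 0.0402]
ee_rot: [3.141, -0.0, 0.025]
wrist_force: [3.2, 0.1, -3.0]
width: 0.0217
finger_force: 29.7
```

Emit:
apply_moves(commands=[[0,0,0,-0.001,0,0,0],[0,0,0,-0.002,0,0,0],[0,0,0,-0.003,0,0,0],[0,0,0,-0.004,0,0,0],[0,0,0,-0.005,0,0,0]])

```text
time: 15.0
tool_pos: [0.4415, -0.2223, 0.0401]
ee_rot: [3.142, 0.0, 0.025]
wrist_force: [4.7, -1.2, -2.2]
width: 0.0218
finger_force: 29.7
```

Emit:
apply_moves(commands=[[0,0,0,-0.001,0,0,0],[0,0,0,-0.002,0,0,0],[0,0,0,-0.003,0,0,0],[0,0,0,-0.003,0,0,0],[0,0,0,-0.003,0,0,0]])

```text
time: 15.5
tool_pos: [0.4383, -0.2223, 0.0401]
ee_rot: [3.142, 0.0, 0.025]
wrist_force: [2.1, 0.4, -2.2]
width: 0.0218
finger_force: 29.7
```

Emit:
apply_moves(commands=[[0,0,0,-0.001,0,0,0],[0,0,0,-0.002,0,0,0],[0,0,0,-0.003,0,0,0],[0,0,0,-0.004,0,0,0],[0,0,0,-0.004,0,0,0]])

```text
time: 16.0
tool_pos: [0.4349, -0.2223, 0.0403]
ee_rot: [3.141, -0.001, 0.025]
wrist_force: [4.8, 0.3, -3.6]
width: 0.0214
finger_force: 29.7
```

```bash
python3 - <<'E'
from h import *
np.set_printoptions(precision=4,suppress=True)
F=[]
s=snap("scene","scene6")
for i in range(8):
    o=get_obs(); F.append(o["wrist_force"]); snapshot("top")
print(o["time"],np.mean(F,0),np.std(F,0))
for q in("bin","stop"):
    for r in place_of("scene",q)[:1]: print(q,r["score"],r["pixel"],at_z(s,r["pixel"],.008))
cv2.imwrite("pics/crop6.png",cv2.resize(s["pixels"][150:250,320:430,::-1],None,fx=6,fy=6,interpolation=cv2.INTER_CUBIC))
E
```

```text
16.4 [ 4.9355  0.4831 -2.8292] [0.3438 0.5582 0.4928]
bin 0.52 [370.0, 205.3] [ 0.7143 -0.2067  0.008 ]
stop 0.62 [366.5, 233.6] [ 0.5961 -0.2027  0.008 ]
```

View pics/crop6.png

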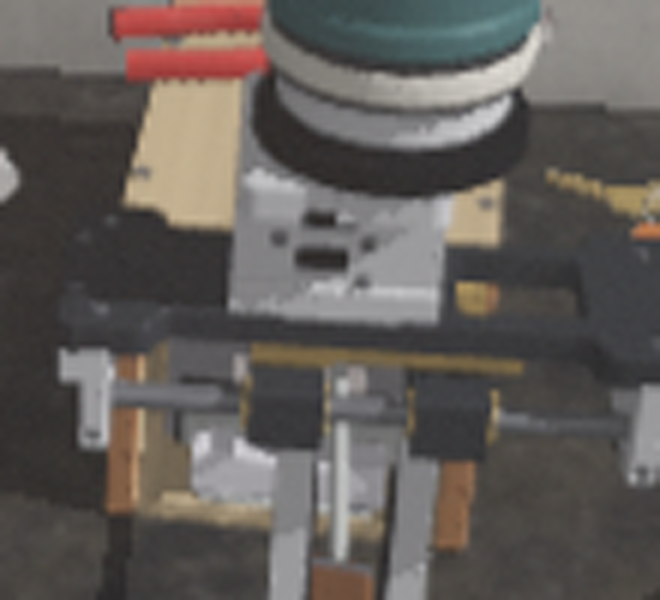

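The bin's front is now right at the bar (crop y≈385). The averaged force has risen to 4.9 N, so contact is probably just beginning. Next I'll use 2 mm steps.

Emit:
apply_moves(commands=[[0,0,0,-0.001,0,0,0],[0,0,0,-0.002,0,0,0],[0,0,0,-0.002,0,0,0],[0,0,0,-0.002,0,0,0],[0,0,0,-0.002,0,0,0]])

```text
time: 17.05
tool_pos: [0.4332, -0.2223, 0.0403]
ee_rot: [3.141, -0.001, 0.025]
wrist_force: [6.0, 0.6, -3.3]
width: 0.0213
finger_force: 29.7
```

```bash
cat > f.py <<'E'
from h import *
np.set_printoptions(precision=4,suppress=True)
F=[]
for i in range(6):
    o=get_obs(); F.append(o["wrist_force"]); snapshot("top")
print(o["time"],o["tool_pos"],o["ee_rot"],np.mean(F,0),np.std(F,0))
E
python3 f.py
```

```text
17.3 [ 0.4332 -0.2223  0.0403] [ 3.1413 -0.0013  0.0248] [ 6.0996  0.3605 -2.7082] [0.2891 0.5811 0.4759]
```

Emit:
apply_moves(commands=[[0,0,0,-0.001,0,0,0],[0,0,0,-0.002,0,0,0],[0,0,0,-0.002,0,0,0],[0,0,0,-0.002,0,0,0],[0,0,0,-0.002,0,0,0]])

```text
time: 17.85
tool_pos: [0.4319, -0.2223, 0.0405]
ee_rot: [3.141, -0.003, 0.025]
wrist_force: [8.0, 0.2, -3.3]
width: 0.0213
finger_force: 29.6
```

```bash
python3 f.py
```

```text
18.1 [ 0.4319 -0.2223  0.0405] [ 3.1412 -0.003   0.0249] [ 7.7306  0.5082 -3.3184] [0.4946 0.6205 0.4991]
```

Emit:
apply_moves(commands=[[0,0,0,-0.001,0,0,0],[0,0,0,-0.002,0,0,0],[0,0,0,-0.003,0,0,0],[0,0,0,-0.003,0,0,0],[0,0,0,-0.003,0,0,0]])

```text
time: 18.65
tool_pos: [0.4301, -0.2223, 0.0409]
ee_rot: [3.141, -0.006, 0.025]
wrist_force: [9.7, 1.2, -4.3]
width: 0.0213
finger_force: 29.6
```

```bash
python3 f.py
```

```text
18.9 [ 0.4301 -0.2224  0.0408] [ 3.1408 -0.0056  0.025 ] [ 9.7143  0.8599 -4.1068] [0.2859 0.3816 0.295 ]
```

Emit:
apply_moves(commands=[[0,0,0,-0.001,0,0,0],[0,0,0,-0.0015,0,0,0],[0,0,0,-0.0015,0,0,0],[0,0,0,-0.0015,0,0,0],[0,0,0,-0.0015,0,0,0]])

```text
time: 19.45
tool_pos: [0.4293, -0.2223, 0.041]
ee_rot: [3.141, -0.007, 0.025]
wrist_force: [11.8, 1.0, -3.7]
width: 0.0215
finger_force: 29.6
```

```bash
python3 f.py
```

```text
19.7 [ 0.4293 -0.2224  0.041 ] [ 3.1408 -0.0071  0.025 ] [11.0669  0.5516 -3.9121] [0.5635 0.4038 0.2006]
```

Emit:
apply_moves(commands=[[0,0,0,0.001,0,0,0],[0,0,0,0.002,0,0,0],[0,0,0,0.003,0,0,0],[0,0,0,0.004,0,0,0],[0,0,0,0.005,0,0,0]])

```text
time: 20.25
tool_pos: [0.4315, -0.2223, 0.0403]
ee_rot: [3.141, -0.001, 0.025]
wrist_force: [4.4, 1.4, -2.1]
width: 0.0217
finger_force: 29.7
```

Emit:
apply_moves(commands=[[0,0,0,0.001,0,0,0],[0,0,0,0.003,0,0,0],[0,0,0,0.006,0,0,0],[0,0,0,0.009,0,0,0],[0,0,0,0.012,0,0,0]])

```text
time: 20.75
tool_pos: [0.4424, -0.2221, 0.0397]
ee_rot: [-3.141, 0.002, 0.025]
wrist_force: [-0.5, -0.2, -3.2]
width: 0.0215
finger_force: 29.7
```

```bash
python3 f.py
```

```text
21.0 [ 0.4428 -0.2222  0.04  ] [-3.1415  0.0007  0.0249] [-0.2493  0.1731 -2.1647] [0.3509 0.2112 0.4863]
```

Emit:
apply_moves(commands=[[0,0,0,0,0,0.004,0],[0,0,0,0,0,0.012,0],[0,0,0,0,0,0.022,0],[0,0,0,0,0,0.031,0],[0,0,0,0,0,0.034,0]])

```text
time: 21.55
tool_pos: [0.4442, -0.223, 0.0763]
ee_rot: [3.139, -0.003, 0.025]
wrist_force: [-0.2, 0.3, -1.9]
width: 0.0217
finger_force: 29.7
```

```bash
python3 f.py
```

```text
21.8 [ 0.4428 -0.2221  0.0737] [-3.1412  0.0007  0.0248] [ 0.0097  0.4995 -2.1547] [0.6162 0.1946 0.3026]
```

The claw is free and up. In the scene picture the bench's front edge lies under x≈0.37, so the hook won't fit standing along x in front of the bay. I'll turn it back and stand it where it was at the start, parallel to the edge.

Emit:
apply_moves(commands=[[0,0,0,-0.015,0,0,0],[0,0,0,-0.04,0,0,0],[0,0,0,-0.07,0,0,0],[0,0,0,-0.1,0,0,0],[0,0,0,-0.127,0.002,0,0]])

```text
time: 22.35
tool_pos: [0.3138, -0.2198, 0.0735]
ee_rot: [-3.141, 0.001, 0.025]
wrist_force: [-0.1, -0.3, -2.8]
width: 0.0213
finger_force: 29.7
```

Emit:
apply_moves(commands=[[0,0,0,0,0.005,0.01,0],[0,0,0.14,0,0.015,0.02,0],[0,0,0.28,0,0.02,0.02,0],[0,0,0.42,0,0.02,0.02,0],[0,0,0.56,0,0.02,0.02,0]])

```text
time: 22.85
tool_pos: [0.3162, -0.2, 0.0946]
ee_rot: [3.141, -0.0, 0.591]
wrist_force: [0.9, 0.1, -2.6]
width: 0.0213
finger_force: 29.7
```

Emit:
apply_moves(commands=[[0,0,0.14,0,0,0,0],[0,0,0.28,0,0,0,0],[0,0,0.42,0,0,0,0],[0,0,0.56,0,0,0,0],[0,0,0.7,0,0,0,0]])

```text
time: 23.35
tool_pos: [0.3162, -0.2001, 0.0944]
ee_rot: [3.141, 0.0, 1.291]
wrist_force: [0.3, -0.9, -2.5]
width: 0.0216
finger_force: 29.7
```

Emit:
apply_moves(commands=[[0,0,0.14,0,0,0,0],[0,0,0.28,0,0,0,0],[0,0,0.42,0,0,0,0],[0,0,0.465,0,0,0,0],[0,0,0.465,0,0,0,0]])

```text
time: 23.85
tool_pos: [0.3163, -0.2002, 0.0944]
ee_rot: [3.141, 0.0, 1.75]
wrist_force: [0.1, 0.1, -2.1]
width: 0.0213
finger_force: 29.7
```

```bash
python3 f.py; python3 - <<'E'
from h import *
s=snap("scene")
for r in place_of("scene","bin")[:1]: print(r["score"],r["pixel"],at_z(s,r["pixel"],.008))
cv2.imwrite("pics/scene7.png",s["pixels"][:,:,::-1])
E
```

```text
24.1 [ 0.3161 -0.2003  0.0942] [3.1414 0.0001 1.7493] [ 0.2161 -0.0193 -2.4074] [0.5303 0.4623 0.3215]
0.3 [433.3, 309.9] [ 0.38099954 -0.33130402  0.008     ]
```

Emit:
apply_moves(commands=[[0,0,0,0.03,0.015,0,0],[0,0,0,0.07,0.04,0,0],[0,0,0,0.11,0.06,-0.02,0],[0,0,0,0.129,0.07,-0.045,0],[0,0,0,0.129,0.07,-0.07,0]])

```text
time: 24.75
tool_pos: [0.4479, -0.129, 0.0236]
ee_rot: [3.139, 0.0, 1.753]
wrist_force: [0.0, -0.6, -2.5]
width: 0.0212
finger_force: 29.7
```

Emit:
apply_moves(commands=[[0,0,0,0,0,-0.006,0],[0,0,0,0,0,-0.012,0],[0,0,0,0,0,-0.016,0],[0,0,0,0,0,-0.018,0],[0,0,0,0,0,-0.018,0]])

```text
time: 25.25
tool_pos: [0.4455, -0.1308, 0.007]
ee_rot: [3.14, 0.001, 1.749]
wrist_force: [-0.1, 0.3, -1.6]
width: 0.0214
finger_force: 29.7
```

```bash
python3 f.py
```

```text
25.5 [ 0.4455 -0.1306  0.0067] [3.1405 0.0007 1.7495] [-0.3737  0.3169 -1.9757] [0.2144 0.1164 0.601 ]
```

Emit:
apply_moves(commands=[[0,0,0,0,0,-0.001,0],[0,0,0,0,0,-0.0018,0],[0,0,0,0,0,-0.0018,0],[0,0,0,0,0,-0.0018,0],[0,0,0,0,0,-0.0018,0]])

```text
time: 26.05
tool_pos: [0.4454, -0.1304, 0.0051]
ee_rot: [3.141, 0.001, 1.75]
wrist_force: [-2.0, -0.7, 6.1]
width: 0.0211
finger_force: 29.9
```

```bash
python3 f.py
```

```text
26.3 [ 0.4454 -0.1304  0.0051] [3.1408 0.0005 1.7499] [-2.2194  0.2183  5.7575] [0.5808 0.7243 0.5243]
```

On the bench: the vertical force rose to +5.8 N. Opening the fingers.

Emit:
apply_moves(commands=[[0,0,0,0,0,0,30],[0,0,0,0,0,0,60],[0,0,0,0,0,0,80],[0,0,0,0,0,0,100],[0,0,0,0,0,0,100]])

```text
time: 26.85
tool_pos: [0.4451, -0.1302, 0.0041]
ee_rot: [3.142, -0.0, 1.75]
wrist_force: [0.1, 0.3, -0.2]
width: 0.0565
finger_force: 0.0
```

Emit:
apply_moves(commands=[[0,0,0,0,0,0.005,100],[0,0,0,0,0,0.02,100],[0,0,0,0,0,0.05,100],[0,0,0,-0.01,-0.01,0.09,100],[0,0,0,-0.03,-0.02,0.13,100]])

```text
time: 27.35
tool_pos: [0.4151, -0.1502, 0.1356]
ee_rot: [-3.141, -0.0, 1.751]
wrist_force: [1.1, -0.1, 0.1]
width: 0.0933
finger_force: 0.0
```

Emit:
apply_moves(commands=[[0,0,0,-0.03,0.02,0,100],[0,0,0,-0.06,0.05,0.02,100],[0,0,0,-0.09,0.09,0.04,100],[0,0,0,-0.11,0.14,0.05,100],[0,0,0,-0.12,0.19,0.05,100]])

```text
time: 27.85
tool_pos: [0.2968, 0.0315, 0.1865]
ee_rot: [3.136, 0.001, 1.746]
wrist_force: [1.3, -0.2, -1.1]
width: 0.0943
finger_force: 0.0
```

```bash
python3 f.py; python3 - <<'E'
from h import *
np.set_printoptions(precision=4,suppress=True)
s=snap("scene","scene8");t=snap("top")
for n,c,q,z in (("scene",s,"bin",.008),("scene",s,"hook",0),("scene",s,"claw",0),("top",t,"hook",0),("top",t,"claw",0)):
    for r in place_of(n,q)[:1]: print(n,q,r["score"],r["pixel"],at_z(c,r["pixel"],z))
a=cv2.resize(s["pixels"][130:250,320:430,::-1],None,fx=4.8,fy=4.8,interpolation=cv2.INTER_CUBIC)
b=cv2.resize(s["pixels"][240:320,200:370,::-1],None,fx=1.5,fy=1.5)
c=np.zeros((a.shape[0],800,3),np.uint8);c[:,:a.shape[1]]=a;c[:b.shape[0],a.shape[1]:a.shape[1]+b.shape[1]]=b
cv2.imwrite("pics/crop8.png",c)
E
```

```text
28.1 [0.2972 0.0307 0.1843] [3.1409 0.0008 1.7511] [-0.1288  0.0049 -0.0445] [1.2534 0.5754 0.7041]
scene bin 0.58 [369.6, 209.1] [ 0.6971 -0.2063  0.008 ]
scene hook 0.73 [326.6, 277.5] [ 0.4486 -0.1297  0.    ]
scene claw 0.84 [225.6, 279.7] [0.4143 0.0676 0.    ]
top hook 0.65 [316.0, 258.3] [ 0.4427 -0.126   0.    ]
top claw 0.89 [248.1, 264.5] [0.4061 0.0678 0.    ]
```

View pics/crop8.png

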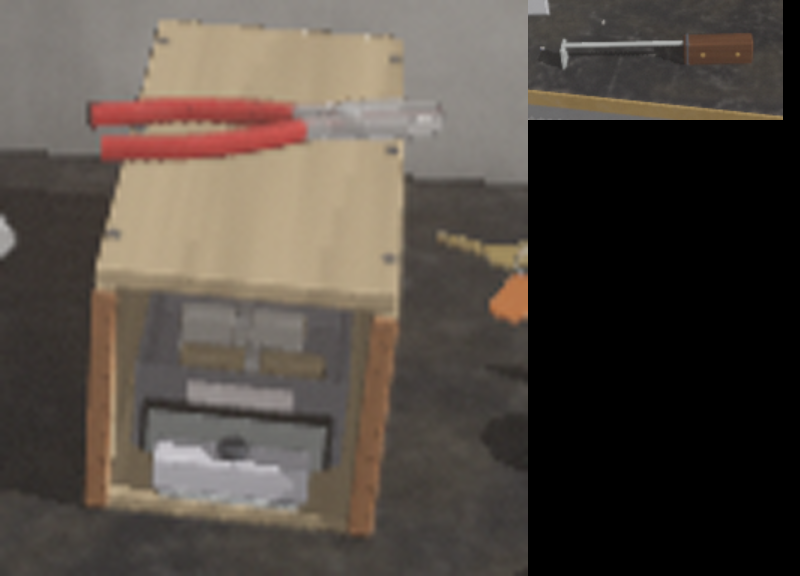

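The bin's front sits directly behind the bar (crop (235,400)), the pliers on the roof haven't moved, and the hook stands upright on the bench (inset at about (655,48)). Handing in.

```bash
python3 -c "
from bench import *
print(close_job())"
```

```text
the job is handed in; nothing more can be done
None
```

I drew the bin onto the sprung bar with about 7–8 N on the spring (roughly 5 mm), unhooked it so it rests against the bar, stood the hook upright on the bench in front of the bay, and handed the job in; no verdict came back.

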